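Check the set depth of a pen nest with a depth gauge

TASK

Check how deep the red pen nest is set: slide the depth gauge out through the open front of its stand, lower its rod upright and gently into the bore of the red nest until it bottoms out, and hold it pressed there for at least two seconds. The orange collar is pushed up by the nest's top face and so marks the depth: without touching the collar, hang the gauge gently back in its stand and let go. Leave the blue nest, the bowls, the pen and the flask alone.

Things in the scene. Friction and masses are not known exactly. Their poses are not given: they have to be found in the camera images.
- gauge: Depth gauge, 125 to 210 g, hanging upright in the stand. Origin at the lower tip of its rod, z up the rod, x and y square to the grip's flats (within 0.1 rad of the stand's at first). Steel rod 8 mm thick, tip bevelled, 110 mm long; steel flange 36 mm across, 110 to 114 mm above the tip; black square grip 22 x 22 mm, 114 to 160 mm above the tip, yellow spot on top.
- gauge_flange (a point): On the gauge's axis at the underside of the flange, 110 mm above the tip. Axes as the gauge's.
- gauge_grip (a point): On the gauge's axis at a good height to grip, 139 mm above the tip, 25 mm above the top of the flange. Take the grip from above, fingers on two facing flats.
- collar: Orange stop collar on the gauge's rod, 20 mm diameter, 14 mm high, wider than the nest's bore and than the stand's slot. Origin at the centre of its lower face, 12 to 24 mm above the rod's tip at first. It slides along the rod with a friction of about 2 N and stays where it is left; the nest's top face pushes it up as the rod goes in.
- stand: Grey gauge stand, fixed: base plate 120 x 90 x 10 mm, two slim posts at the back (its +x), on top a fork 8 mm thick, top 130 mm above the table. Origin on the table under the seat, z up. The fork's slot, 14 mm wide along x, is open to the stand's -x and closed 9 mm behind the seat. Prongs reach 36 mm in front of the seat, each ending in a red lip 3 mm high, 5 mm long.
- stand_seat (a point): Where the centre of the flange's underside rests: top of the fork, straight above the stand's origin, axes as the stand's. Hung there, the gauge's tip is 20 mm above the table. The collar cannot pass the slot from below: lift the gauge 5 to 12 mm (over the lips), move it along the stand's -x by 65 mm or more, only then raise it; return the same way.
- red_nest: Red pen nest, fixed: red block 56 x 56 mm, top 78 mm above the table, on an aluminium foot 90 x 66 x 8 mm, with an upright blind bore 13 mm in diameter in the centre of its top. Origin on the table under the bore's axis; z up. The bore's floor is adjustable and set differently each time: depth 35 to 60 mm. The gauge may enter at any yaw.
- red_nest_mouth (a point): Centre of the mouth of the red nest's bore, at the top face, 78 mm above the table.
- red_nest_floor: Steel floor of the bore in the red nest, origin at the centre of its upper face, 35 to 60 mm below the mouth. The floor is rigid and does not give. From above it lies in the dark of the bore, and can be felt: the collar gives about 2 N on the way down, the floor much more.
- blue_nest: Blue pen nest, the same as the red one but blue. Not to be touched. Origin on the table under its bore. The two nests may change places.
- bowl_black: White bowl, 124 mm diameter, 36 mm high, with black refills. Origin under its centre. Bystander.
- bowl_clear: White bowl, 124 mm diameter, 36 mm high, with grey refills. Origin under its centre. Bystander.
- pen: Red pen, 132 mm long, 11 mm thick, lying on the table. Origin under its middle, x along it. Bystander.
- flask: Blue flask with black cap, 66 mm diameter, 200 mm tall. Origin under its centre. Bystander.

How it is judged (in metres and radians):
On the way:
1. the rod stands upright on the floor of the red nest's bore, pressed on it, with the collar against the nest's top face, held for 2 s (z of gauge in the frame of red_nest_floor below 0.002 m and horizontal distance between gauge and red_nest_floor below 0.006 m and angle between gauge's own z axis and vertical below 0.08 rad and contact force between gauge and red_nest_floor above 0.5 N and z of collar in the frame of red_nest_mouth below 0.0025 m), for 2 s.
At the end, for the whole second after the job is handed in: The gauge hangs at rest in its stand: upright within 0.08 rad, flange lying on the fork (within 3 mm in height, 16 mm sideways of the seat), collar still up on the rod where the nest pushed it (more than 32 mm above the tip) (horizontal distance between gauge_flange and stand_seat below 0.016 m and z of gauge_flange in the frame of stand_seat between -0.003 and 0.003 m and angle between gauge's own z axis and vertical below 0.08 rad and linear speed of gauge below 0.02 m/s and z of collar in the frame of gauge above 0.032 m); the robot touches nothing.
It fails at once if the gauge is pressed on the red nest with more than 60 N (contact force between gauge and red_nest above 60 N).
It fails at once if the gauge is dropped (it falls free of the fingers faster than 0.3 m/s, which takes about 5 mm) (linear speed of gauge above 0.3 m/s and contact force between gauge and the fingers below 0.1 N).
It fails at once if the collar is touched by the fingers or the stand (contact force between collar and the fingers above 0.3 N or contact force between collar and stand above 0.3 N).
It fails at once if the blue nest is touched by the gauge or the robot (contact force between blue_nest and gauge above 0.3 N or contact force between blue_nest and the arm above 0.3 N or contact force between blue_nest and the fingers above 0.3 N).
It fails at once if a bowl, the pen or the flask is moved more than 15 mm (distance of any of bowl_black, bowl_clear, pen, flask from where it was at the start of the episode above 0.015 m).
It also fails if it takes over 69 s, if anything falls off the work surface, if the arm or the gripper's body presses on something with over 40 N, if the wrist force passes 120 N, or if a joint passes its speed limit or range.

ROBOT

A 6-joint arm with a two-finger parallel gripper is mounted at the origin on the work surface. World frame = base frame: x ahead of the robot, y to its left, z up, the work surface at z = 0. Lengths are in m, angles in degrees, forces in N, time in s.
With the tool pointing down it reaches from about 0.4 to 0.825 m from the base axis. Payload 7 kg.
Tool frame: the origin (TCP) lies midway between the tips of the shut fingers; the grasp point (between the pads) lies r.grip_depth behind it (r.grip_depth is the distance from the TCP to the grasp point, in m); z points along the fingers, y is the line along which they close (so a half turn about z gives the same grasp; the last joint's range is limited). The gripper opens to 88 mm and grips with 3 to 60 N. Pads are 19 mm wide; open, the fingers measure 130 mm over their backs; the gripper's body (78 mm by 193 mm) begins 47 mm behind the grasp point.
Start: joints at [-49.727, 20.546, 0.682, 0, -70.136, -16.507], TCP at [0.272, -0.618, 0.227] pointing down, gripper open.
Joint ranges: [-176.03, 176.03], [-82.01, 121.73], [-58.28, 71.71], [-173.87, 95.51], [-174.79, -0.11], [-173.66, 173.66]. Speed limits (degrees/s): [136.94, 136.94, 172.46, 180, 180, 180].

INTERFACE

Orientations are given as [roll, pitch, yaw] about the fixed x, y, z axes, in that order (R = Rz(yaw) Ry(pitch) Rx(roll)).
In Python, from plant import r, eyes gives the robot as it stands (r), with the cameras (eyes).
- The arm moves only by the shell command python3 drive.py [OPENING] [FORCE], which reads ROWS from standard input. ROWS is 1 to 12 rows, parted by semicolons, with the numbers parted by commas; each row has 6 numbers: dx, dy, dz in a scale on which 1.0 is 750 mm, then a rotation vector rx, ry, rz in a scale on which 1.0 is 90 degrees; each row is the pose to reach, as a shift and turn from the pose commanded when the command began, along the tool's axes at that moment; what a row does not reach only later rows make up. A row lasts 1/12 s, in which the tool goes at most 0.0417 m and 7.16 degrees, less where a joint would pass 70% of its speed; a pose out of reach is approached as far as the arm can. OPENING is the finger opening in m, set as the command begins (- or left out keeps the last). The fingers move at their own pace and stop on an object; FORCE is the grip in N (left out, the last holds). Time passes only in rows, so rows that do not move let the fingers close. It prints the time, the measured TCP pose, the force, the opening and the grip force at its end. Input that does not fit is refused with a message, and nothing moves.
- r.get_state(): the state, without advancing time (a new reading comes with each control period).
- eyes.capture(name): name is "side" or "top" or "wrist"; returns a dict with "frame" (400x640x3 uint8, red, green, blue), "z_map" (400x640 float32, m along the optical axis (not along the pixel's ray), 0 where there is no reading), "fx", "fy", "cx", "cy" (pixels), "cam_to_world" (4x4, takes a point from camera to world coordinates). Camera axes: x right, y down, z forward; pixel columns grow to the right and rows downward; lengths in m; the calibration is good to about 2 mm. The wrist camera is an equidistant fisheye: a pixel r from the principal point sees the ray r / f radians off the axis. A picture is of the moment at which its call begins.
- r.close_job(): hands the job in; it is judged then, once.
The state is a dict: "time_s": time; "joints": joint angles; "qd": joint speeds; "joint_torque": joint torques, N m; "tcp_pos": TCP position; "eef_rot": TCP orientation; "contact_force": force on the tool from outside, world axes, zero at the start; "moment": the same for the moment, N m; "gripper_width": finger opening in m; "gripper_force": force on a finger pad.
Only numpy, scipy, OpenCV 4.12 (cv2) and the standard library are available. Lean on these libraries where they do the work, as an engineer would, in place of code of your own. Each camera call takes 0.05 s, during which the arm holds its last target. There are 200 camera calls.

## Working session

There is one attempt and no reset: what is moved stays moved. The work goes in short steps, Python scripts to look and compute and a shell command to move; the robot and the scene stay as the last step left them, time stands still between calls to the robot, and variables do not carry over. Pictures are saved under pics/ and viewed, at most 13 in all, crops included, and the job is handed in when it is done.

```bash
ls; mkdir -p pics
python3 - <<'E'
from plant import r, eyes
import cv2,numpy as np
s=r.get_state();print(s['time_s'],s['tcp_pos'],s['eef_rot'],s['gripper_width'],r.grip_depth)
ims=[]
for n in ['side','top']:
    c=eyes.capture(n);np.savez('/tmp/'+n,**c);print(n,c['fx'],c['fy'],c['cx'],c['cy'],np.round(c['cam_to_world'],3).tolist())
    cv2.imwrite(f'pics/{n}0.png',c['frame'][:,:,::-1])
E
```

```text
drive.py
pics
plant.py
0.0 [ 0.27182012 -0.61733558  0.22562283] [ 1.79905261e+02 -1.13083830e-02 -1.56238362e+02] 0.08783378012656307 0.0188
side 388.74253354559823 388.74253354559823 320.53049257680703 197.34361854234498 [[0.704, -0.378, 0.602, -0.096], [-0.71, -0.353, 0.609, -0.621], [-0.018, -0.856, -0.517, 0.645], [0.0, 0.0, 0.0, 1.0]]
top 462.42143705434466 462.42143705434466 317.11176796108793 205.2073480919321 [[0.026, -0.99, 0.14, 0.318], [-1.0, -0.027, -0.004, 0.012], [0.007, -0.139, -0.99, 1.395], [0.0, 0.0, 0.0, 1.0]]
```

View pics/side0.png

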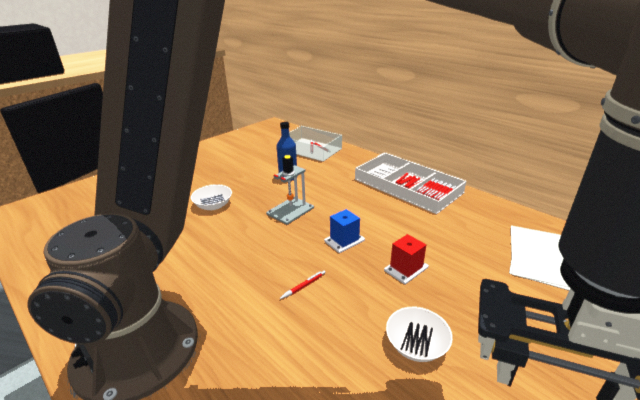

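View pics/top0.png

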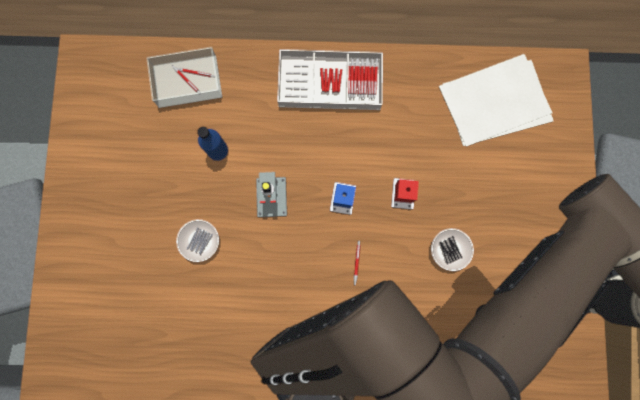

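The side view shows the gauge's yellow spot at about (288,157), the blue nest at (344,228) and the red nest at (407,255). In the top view the spot is at (267,187), the blue nest at (344,195) and the red nest at (406,190). The stand opens towards the robot, and the flask stands behind and to the left of it.

```bash
cat > h.py <<'E'
import numpy as np,cv2
def ray(c,u,v):
    x=(u-c['cx']);y=(v-c['cy'])
    if c.get('fish'):
        r=np.hypot(x,y);t=r/c['fx'];d=np.array([np.sin(t)*x/r,np.sin(t)*y/r,np.cos(t)]) if r>0 else np.array([0,0,1.])
    else: d=np.array([x/c['fx'],y/c['fy'],1])
    M=np.asarray(c['cam_to_world']);d=M[:3,:3]@d
    return M[:3,3],d/np.linalg.norm(d)
def plane(c,u,v,z):
    o,d=ray(c,u,v);return o+d*(z-o[2])/d[2]
def tri(*obs):
    A=np.zeros((3,3));b=np.zeros(3);R=[ray(*o) for o in obs]
    for o,d in R:
        P=np.eye(3)-np.outer(d,d);A+=P;b+=P@o
    p=np.linalg.solve(A,b)
    return p,[np.linalg.norm((np.eye(3)-np.outer(d,d))@(p-o)) for o,d in R]
def blobs(img,lo,hi,roi=None,amin=5):
    h=cv2.cvtColor(img,cv2.COLOR_RGB2HSV);m=cv2.inRange(h,np.array(lo),np.array(hi))
    if roi: k=np.zeros_like(m);u0,v0,u1,v1=roi;k[v0:v1,u0:u1]=1;m*=k
    n,l,s,ce=cv2.connectedComponentsWithStats(m)
    return [(ce[i].round(2),s[i].tolist()) for i in range(1,n) if s[i][4]>=amin],l
E
python3 - <<'E'
from h import *
C={n:dict(np.load(f'/tmp/{n}.npz')) for n in ['side','top']}
S,T=C['side'],C['top']
ys=blobs(S['frame'],(22,120,100),(35,255,255),(270,140,310,180),3)[0];yt=blobs(T['frame'],(22,120,100),(35,255,255),(250,170,290,220),3)[0]
print(ys,yt)
p=tri((S,*ys[0][0]),(T,*yt[0][0]));print('spot',p)
for n,lo,hi,rs,rt in [('red',(0,150,60),(8,255,255),(380,225,435,285),(385,170,425,215)),('blue',(105,120,40),(130,255,255),(320,200,370,250),(325,175,365,215))]:
    for c,ro in ((S,rs),(T,rt)): print(n,blobs(c['frame'],lo,hi,ro,20)[0])
print('lips',blobs(T['frame'],(0,100,60),(10,255,255),(250,185,290,220),2)[0],blobs(S['frame'],(0,100,60),(10,255,255),(265,165,310,215),2)[0])
vis=[]
for c,(u,v,w,h) in ((T,(245,160,60,60)),(T,(380,170,50,50)),(S,(265,140,60,85)),(S,(380,225,60,60))):
    a=c['frame'][v:v+h,u:u+w,::-1];vis.append(cv2.resize(a,(int(w*400/h) if 0 else 390,290),interpolation=cv2.INTER_CUBIC))
cv2.imwrite('pics/crop1.png',np.vstack([np.hstack(vis[:2]),np.hstack(vis[2:])]))
E
```

```text
[(array([287. , 156.5]), [284, 155, 7, 4, 24])] [(array([265.5, 185.5]), [263, 183, 6, 6, 32])]
spot (array([0.53668366, 0.14697336, 0.18281536]), [np.float64(0.0019403269548729852), np.float64(0.0019403269548729357)])
red [(array([407.49, 254.3 ]), [390, 234, 36, 43, 1045])]
red [(array([406.89, 190.37]), [395, 180, 24, 22, 443])]
blue [(array([344.42, 227.47]), [330, 210, 30, 37, 832])]
blue [(array([343.82, 195.39]), [334, 184, 21, 23, 370])]
lips [(array([262. , 201.5]), [260, 201, 5, 2, 10]), (array([272.27, 201.45]), [270, 201, 6, 2, 11])] [(array([275.33, 175.33]), [274, 174, 4, 3, 9]), (array([282.78, 178.33]), [281, 177, 5, 3, 9]), (array([288. , 198.5]), [288, 198, 1, 2, 2]), (array([291.67, 198.67]), [291, 198, 2, 2, 3])]
```

View pics/crop1.png

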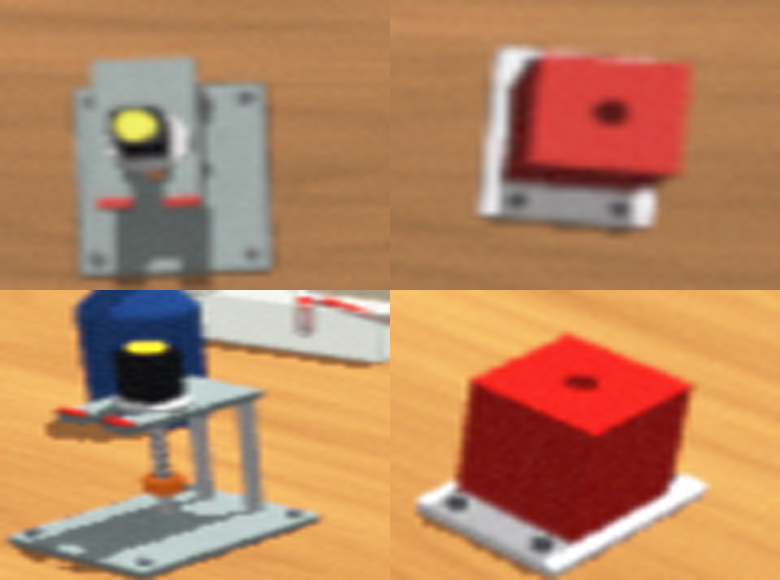

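The crop shows the upright gauge with its collar just below mid-rod. The lips are at about (262,201) and (272,201) in the top view. The red bore is at about (408.5,189.3) in the top view and (409.5,244) in the side view.

Run:
```python
from h import *
C={n:dict(np.load(f'/tmp/{n}.npz')) for n in ['side','top']}
S,T=C['side'],C['top']
def dark(c,u,v,k=4):
    g=c['frame'][:,:,0].astype(float)[int(v)-k:int(v)+k+1,int(u)-k:int(u)+k+1]; w=np.clip(np.median(g)-25-g,0,None)
    yy,xx=np.mgrid[int(v)-k:int(v)+k+1,int(u)-k:int(u)+k+1];return (w*xx).sum()/w.sum(),(w*yy).sum()/w.sum()
bt,bs=dark(T,408.5,189.3),dark(S,409.5,244,4);print(bt,bs,'bore',tri((T,*bt),(S,*bs)),plane(T,*bt,.078),plane(S,*bs,.078))
for s,t in (((275.3,175.3),(262,201.5)),((282.8,178.3),(272.3,201.5))): print('lip',tri((S,*s),(T,*t)),plane(T,*t,.133),plane(S,*s,.133))
print('spot',plane(T,265.5,185.5,.18),plane(S,287,156.5,.18))
# base plate corners: gray, low sat
b,l=blobs(T['frame'],(0,0,60),(180,60,200),(250,165,295,222),100);print([x[1] for x in b])
for z,n in ((.2,'flask top'),(0.01,'')): print(n,plane(T,204,131,z))
print('flaskbase',plane(T,222,157,0),plane(S,286,180,0.))
print('blue',plane(T,345,194,.078))
print('bowls',plane(T,198,241,.036),plane(T,452,250,.036))
# plate corners from crop view
for u,v in ((256.7,178),(286,177.5),(287,216),(257.5,216.5)): print('plate',plane(T,u,v,.01))
# depth point near spot
print(T['z_map'][185,265],(np.linalg.inv(T['cam_to_world'])@[.537,.147,.18,1])[2])
```

```text
(np.float64(407.86245674740485), np.float64(188.93685121107268)) (np.float64(409.05847953216374), np.float64(243.69707602339182)) bore (array([ 0.55705368, -0.25328288,  0.07871361]), [np.float64(0.0017086533715615602), np.float64(0.001708653371561705)]) [ 0.55835577 -0.25475487  0.078     ] [ 0.55626818 -0.25187375  0.078     ]
lip (array([0.50058633, 0.16035972, 0.13266965]), [np.float64(0.002084594836976645), np.float64(0.00208459483697661)]) [0.50224332 0.15911734 0.133     ] [0.4983913  0.16091122 0.133     ]
lip (array([0.5022163 , 0.13134479, 0.1328601 ]), [np.float64(0.0009988151306521364), np.float64(0.0009988151306521036)]) [0.50300568 0.13074372 0.133     ] [0.50118058 0.13164246 0.133     ]
spot [0.53876094 0.14612887 0.18      ] [0.53878525 0.15258257 0.18      ]
[[256, 172, 31, 45, 1141]]
flask top [0.67819319 0.3137825  0.2       ]
 [0.73544321 0.36180206 0.01      ]
flaskbase [0.65716206 0.30390783 0.        ] [0.65580634 0.30950161 0.        ]
blue [ 0.53858685 -0.07296221  0.078     ]
bowls [0.39439842 0.35285755 0.036     ] [ 0.38755515 -0.39264719  0.036     ]
plate [0.59211868 0.1926856  0.01      ]
plate [0.59610252 0.10351302 0.01      ]
plate [0.47806368 0.09634885 0.01      ]
plate [0.47418372 0.1850879  0.01      ]
1.2296112 1.2335462768678278
```

```bash
cat >> h.py <<'E'
from scipy.spatial.transform import Rotation as Ro
def st():
    from plant import r, eyes
    s=r.get_state();R=Ro.from_euler('xyz',s['eef_rot'],degrees=True);return s,R
def plan(p,ydeg=None):
    s,R=st();print('t',s['time_s'],'tcp',np.round(s['tcp_pos'],4),'rot',np.round(s['eef_rot'],2),'F',np.round(s['contact_force'],2))
    M=R.as_matrix();y=np.degrees(np.arctan2(M[1,1],M[0,1]))
    Rt=R if ydeg is None else Ro.from_euler('xyz',[180,0,ydeg+90],degrees=True)
    print('y dir',round(y,2),'shift',np.round(R.inv().apply(np.array(p)-s['tcp_pos']),4),'rotvec',np.round((R.inv()*Rt).as_rotvec(degrees=True),2))
E
python3 -c "
from h import *
plan([.50,-.25,.26],93.5)"
```

```text
t 0.1 tcp [ 0.2718 -0.6174  0.2257] rot [ 1.7991e+02 -1.0000e-02 -1.5624e+02] F [ 0.17  0.41 -0.55]
y dir 113.76 shift [-0.3568  0.2444 -0.034 ] rotvec [ 8.000e-02 -2.000e-02  2.026e+01]
```

Units first: shifts go in shares of 750 mm and turns go in shares of 90 degrees. So -0.3568 m / 0.75 = -0.4757, -0.3211 m / 0.75 = -0.4281, 20.26 degrees / 90 = 0.2251.

```bash
echo '-0.0476,0.0325,-0.0045,0,0,0.0222;-0.0952,0.0652,-0.0091,0,0,0.0444;-0.1427,0.0977,-0.0136,0,0,0.0667;-0.1903,0.1304,-0.0181,0,0,0.09;-0.2379,0.1629,-0.0227,0,0,0.1122;-0.2855,0.1955,-0.0272,0,0,0.1356;-0.3331,0.2281,-0.0317,0,0,0.1578;-0.3805,0.2607,-0.0363,0,0,0.18;-0.4281,0.2933,-0.0408,0,0,0.2022;-0.4757,0.3259,-0.0453,0,0,0.2244;-0.4757,0.3259,-0.0453,0.0009,0,0.2251;-0.4757,0.3259,-0.0453,0.0009,0,0.2251' | python3 drive.py
python3 - <<'E'
from h import *
from plant import r, eyes
c=eyes.capture('wrist');np.savez('/tmp/w1',**c);cv2.imwrite('pics/w1.png',c['frame'][:,:,::-1]);print(c['fx'],c['cx'],c['cy'],np.round(c['cam_to_world'],3))
plan([.535,.147,.26],93.5)
E
```

```text
time_s: 1.1
tcp_pos: [0.502, -0.2472, 0.2607]
eef_rot: [-179.9, 0.1, -176.3]
contact_force: [1.0, -0.7, -0.4]
gripper_width: 0.0876
gripper_force: 0.0
309.70691628693146 320.1912950363491 196.2693976092913 [[-0.065  0.959  0.277  0.427]
 [ 0.998  0.063  0.018 -0.252]
 [-0.     0.278 -0.961  0.419]
 [ 0.     0.     0.     1.   ]]
t 1.15 tcp [ 0.5009 -0.2484  0.2604] rot [-179.93    0.   -176.3 ] F [ 0.65  0.45 -0.87]
y dir 93.7 shift [-5.950e-02  3.924e-01 -1.000e-04] rotvec [-0.07  0.    0.2 ]
```

View pics/w1.png

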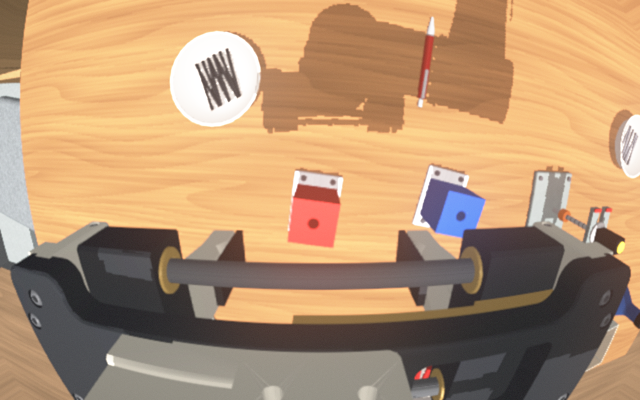

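The wrist view shows the red bore at (313,223), the blue bore at (461,215), and the gauge at the right edge near (617,246). I'll compute the bore and go to the front of the stand.

Run:
```python
from h import *
c=dict(np.load('/tmp/w1.npz'));c['fish']=1
g=c['frame'][:,:,0].astype(float)[216:231,305:322];w=np.clip(np.median(g)-40-g,0,None);yy,xx=np.mgrid[216:231,305:322]
u,v=(w*xx).sum()/w.sum(),(w*yy).sum()/w.sum();print(u,v,plane(c,u,v,.078))
T=dict(np.load('/tmp/top.npz'));S=dict(np.load('/tmp/side.npz'))
print(tri((c,u,v),(T,407.86,188.94),(S,409.06,243.7)))
plan([.445,.147,.26],93.5)
```

```text
313.0420560747664 223.16031631919483 [ 0.55938969 -0.25165664  0.078     ]
(array([ 0.55796577, -0.25262203,  0.07848563]), [np.float64(0.00150340847313852), np.float64(0.0019990382075642365), np.float64(0.001824336387205591)])
t 1.15 tcp [ 0.5009 -0.2484  0.2604] rot [-179.93    0.   -176.3 ] F [ 0.65  0.45 -0.87]
y dir 93.7 shift [ 3.030e-02  3.982e-01 -1.000e-04] rotvec [-0.07  0.    0.2 ]
```

Scaled: 0.398 m / 0.75 = 0.5307, 0.388 m / 0.75 = 0.5173, 0.2 degrees / 90 = 0.0022.

```bash
echo '0.004,0.052,0,0,0,0;0.008,0.104,0,0,0,0;0.012,0.156,0,0,0,0;0.016,0.208,0,0,0,0;0.02,0.26,0,0,0,0;0.024,0.312,0,0,0,0;0.028,0.364,0,0,0,0;0.032,0.416,0,0,0,0;0.036,0.468,0,0,0,0;0.0404,0.5173,0,0,0,0.0022;0.0404,0.5307,0,0,0,0.0022;0.0404,0.5307,0,0,0,0.0022' | python3 drive.py
python3 - <<'E'
from h import *
from plant import r, eyes
c=eyes.capture('wrist');np.savez('/tmp/w2',**c);cv2.imwrite('pics/w2.png',c['frame'][:,:,::-1])
plan([.535,.147,.26],93.5)
E
```

```text
time_s: 2.15
tcp_pos: [0.4452, 0.1467, 0.2597]
eef_rot: [-179.9, -0.0, -176.5]
contact_force: [0.6, -0.4, 0.0]
gripper_width: 0.0872
gripper_force: 0.0
t 2.2 tcp [0.4452 0.1454 0.2597] rot [-1.7989e+02 -3.0000e-02 -1.7659e+02] F [-0.47 -0.21 -0.62]
y dir 93.41 shift [-0.0897 -0.0037 -0.0004] rotvec [-0.11 -0.03 -0.09]
```

View pics/w2.png

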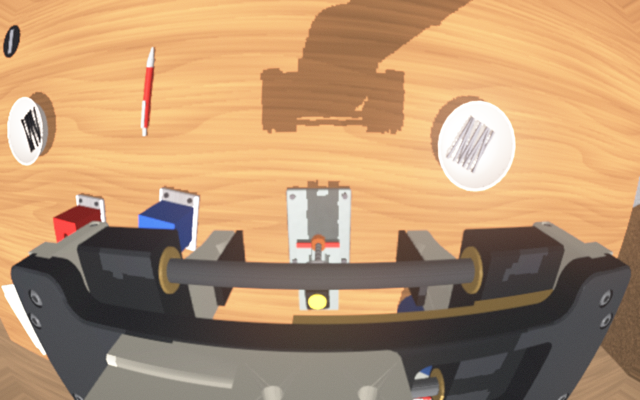

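The spot is at (318,301), the lips at about v=244 (u 297–340), and the collar shows between them at (318,240).

Run:
```python
from h import *
c=dict(np.load('/tmp/w2.npz'));c['fish']=1
T=dict(np.load('/tmp/top.npz'));S=dict(np.load('/tmp/side.npz'))
y=blobs(c['frame'],(22,120,100),(35,255,255),(295,285,345,320))[0];print(y)
q=y[0][0];print('spot',plane(c,*q,.18),tri((c,*q),(T,265.5,185.5),(S,287,156.5)),tri((c,*q),(T,265.5,185.5)))
l=blobs(c['frame'],(0,150,60),(6,255,255),(285,236,352,254),4)[0];print(l)
for a in l: print(plane(c,*a[0],.133))
for i,t,s in ((-1,(262,201.5),(275.3,175.3)),(0,(272.3,201.5),(282.8,178.3))): print(tri((c,*l[i][0]),(T,*t),(S,*s)))
# grip edge orientation: dark around spot
f=cv2.resize(c['frame'][225:320,270:370,::-1],(800,600),interpolation=cv2.INTER_CUBIC)
cv2.imwrite('pics/w2c.png',f)
```

```text
[(array([317.43, 300.2 ]), [308, 294, 19, 16, 79])]
spot [0.53928272 0.15002787 0.18      ] (array([0.53739885, 0.14840831, 0.18207168]), [np.float64(0.0015846956198611937), np.float64(0.002693648597500878), np.float64(0.0015830183387455388)]) (array([0.53919497, 0.14812753, 0.17945486]), [np.float64(0.0019485700986968666), np.float64(0.0019485700986968865)])
[(array([304.56, 244.05]), [298, 243, 14, 4, 41]), (array([330.85, 243.95]), [325, 242, 13, 4, 40])]
[0.50406067 0.13457501 0.133     ]
[0.50230674 0.16110276 0.133     ]
(array([0.5012396 , 0.16074655, 0.13272818]), [np.float64(0.0011361290117267648), np.float64(0.0019077283436142475), np.float64(0.002418434398559713)])
(array([0.50338696, 0.13295571, 0.13195626]), [np.float64(0.001916759618081679), np.float64(0.0021134260030516066), np.float64(0.0009355261973339919)])
```

View pics/w2c.png

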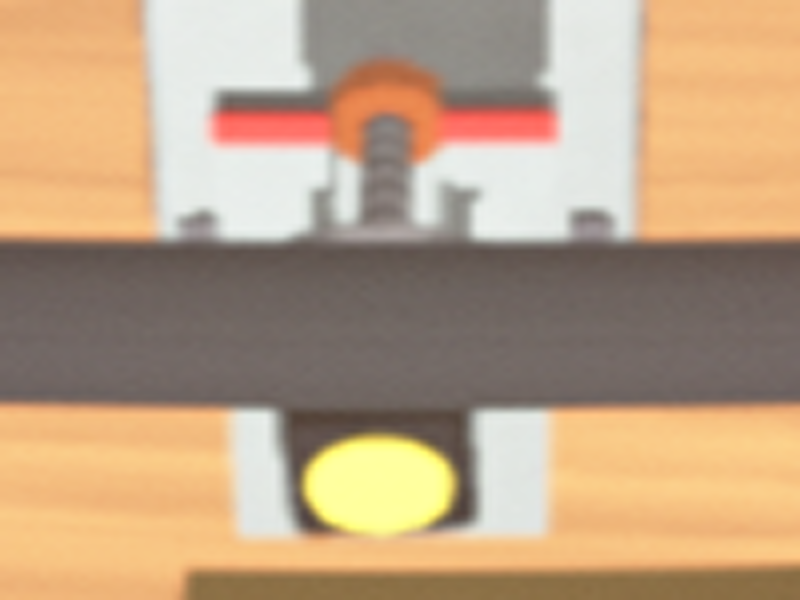

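Scaled: -0.092 m / 0.75 = -0.1227, 0.085 m / 0.75 = 0.1133.

```bash
echo '-0.04,-0.0013,0,0,0,0;-0.08,-0.0027,0,0,0,0;-0.1227,-0.0033,0,0,0,0;-0.1227,-0.0033,0.04,0,0,0;-0.1227,-0.0033,0.08,0,0,0;-0.1227,-0.0033,0.1133,0,0,0;-0.1227,-0.0033,0.1133,0,0,0;-0.1227,-0.0033,0.1133,0,0,0' | python3 drive.py
python3 -c "
from h import *
plan([.5375,.1485,.141],93.7)"
```

```text
time_s: 2.87
tcp_pos: [0.5372, 0.1457, 0.1743]
eef_rot: [-179.8, -0.1, -176.8]
contact_force: [0.7, -0.1, -0.3]
gripper_width: 0.0878
gripper_force: 0.0
t 2.8667 tcp [0.5372 0.1457 0.1743] rot [-1.7980e+02 -1.4000e-01 -1.7679e+02] F [ 0.69 -0.15 -0.27]
y dir 93.21 shift [-0.0005  0.0029  0.0333] rotvec [-0.2  -0.14 -0.49]
```

Scaled: 0.033 m / 0.75 = 0.044, 0.028 m / 0.75 = 0.0373, -0.5 degrees / 90 = -0.0056.

```bash
echo '-0.0007,0.0039,0.02,0,0,0;-0.0007,0.0039,0.0373,-0.0022,-0.0016,-0.0056;-0.0007,0.0039,0.044,-0.0022,-0.0016,-0.0056;-0.0007,0.0039,0.044,-0.0022,-0.0016,-0.0056;-0.0007,0.0039,0.044,-0.0022,-0.0016,-0.0056' | python3 drive.py
echo '0,0,0,0,0,0;0,0,0,0,0,0;0,0,0,0,0,0;0,0,0,0,0,0;0,0,0,0,0,0;0,0,0,0,0,0;0,0,0,0,0,0;0,0,0,0,0,0;0,0,0,0,0,0;0,0,0,0,0,0;0,0,0,0,0,0;0,0,0,0,0,0' | python3 drive.py 0.0 30
```

```text
time_s: 3.28
tcp_pos: [0.5386, 0.1506, 0.1436]
eef_rot: [179.9, 0.3, -176.2]
contact_force: [-0.3, 0.4, 0.3]
gripper_width: 0.0877
gripper_force: 0.0
time_s: 4.28
tcp_pos: [0.5377, 0.1505, 0.142]
eef_rot: [179.9, 0.1, -176.2]
contact_force: [-1.2, -0.9, 0.2]
gripper_width: 0.0217
gripper_force: 29.9
```

Scaled: -0.008 m / 0.75 = -0.0107, -0.006 m / 0.75 = -0.008.

```bash
echo '0,0,-0.0027,0,0,0;0,0,-0.0053,0,0,0;0,0,-0.008,0,0,0;0,0,-0.0107,0,0,0;0,0,-0.0107,0,0,0;0,0,-0.0107,0,0,0;0,0,-0.0107,0,0,0;0,0,-0.0107,0,0,0' | python3 drive.py
python3 - <<'E'
from h import *
from plant import r, eyes
T=eyes.capture('top');S=eyes.capture('side')
y=blobs(T['frame'],(22,120,100),(35,255,255),(240,160,300,220),3)[0];x=blobs(S['frame'],(22,120,100),(35,255,255),(270,130,320,180),3)[0];print(y,x)
plan([.4677,.1455,.150])
plt=[cv2.resize(S['frame'][130:230,250:350,::-1],(600,600),interpolation=cv2.INTER_CUBIC)]
cv2.imwrite('pics/lift.png',plt[0])
E
```

```text
time_s: 4.95
tcp_pos: [0.5377, 0.1506, 0.1499]
eef_rot: [179.9, 0.1, -176.2]
contact_force: [-0.3, 0.1, -1.9]
gripper_width: 0.0218
gripper_force: 29.9
[] [(array([285.12, 153.88]), [284, 153, 3, 3, 8])]
t 5.05 tcp [0.5378 0.1506 0.1499] rot [ 1.7989e+02  1.4000e-01 -1.7619e+02] F [-0.36  0.18 -1.44]
y dir 93.81 shift [ 0.0702 -0.0005 -0.0003] rotvec [0. 0. 0.]
```

View pics/lift.png

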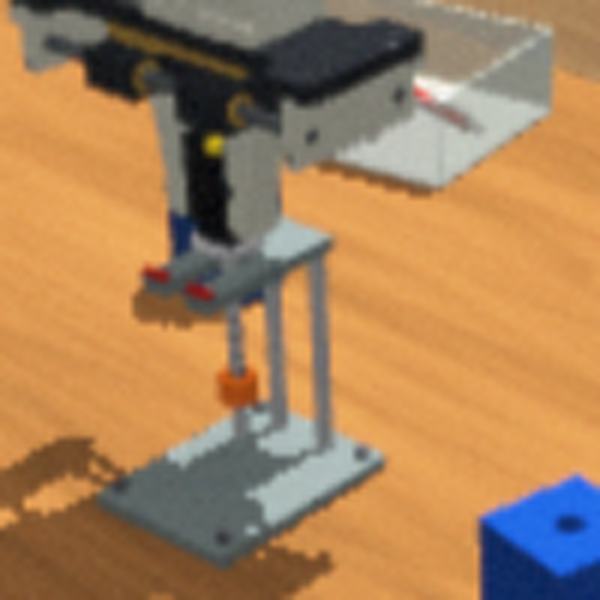

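The gauge is gripped upright and lifted 8 mm, with the flange clear of the lips. I'll slide it out along -x.

Scaled: 0.076 m / 0.75 = 0.1013, 0.068 m / 0.75 = 0.0907.

```bash
echo '0.0107,0,0,0,0,0;0.024,0,0,0,0,0;0.0373,0,0,0,0,0;0.0507,0,0,0,0,0;0.064,0,0,0,0,0;0.0773,0,0,0,0,0;0.0907,0,0,0,0,0;0.1013,0,0,0,0,0;0.1013,0,0,0,0,0;0.1013,0,0,0,0,0' | python3 drive.py
python3 - <<'E'
from h import *
plan([.558,-.2525,.24])
E
```

```text
time_s: 5.88
tcp_pos: [0.4618, 0.1458, 0.1502]
eef_rot: [179.9, 0.2, -176.1]
contact_force: [0.6, 0.0, -1.7]
gripper_width: 0.0216
gripper_force: 29.9
t 5.8833 tcp [0.4618 0.1458 0.1502] rot [ 179.85    0.2  -176.14] F [ 0.64  0.01 -1.66]
y dir 93.86 shift [-0.0695 -0.4037 -0.0906] rotvec [0. 0. 0.]
```

Scaled: -0.35 m / 0.75 = -0.4667, -0.11 m / 0.75 = -0.1467.

```bash
echo '0,0,-0.0267,0,0,0;0,0,-0.0667,0,0,0;0,0,-0.1067,0,0,0;-0.0067,-0.04,-0.12,0,0,0;-0.0147,-0.0933,-0.12,0,0,0;-0.024,-0.1467,-0.12,0,0,0;-0.0333,-0.2,-0.12,0,0,0;-0.0427,-0.2533,-0.12,0,0,0;-0.052,-0.3067,-0.12,0,0,0;-0.0613,-0.36,-0.12,0,0,0;-0.0707,-0.4133,-0.12,0,0,0;-0.08,-0.4667,-0.12,0,0,0' | python3 drive.py
echo '-0.0053,-0.0293,0,0,0,0;-0.0107,-0.0587,0,0,0,0;-0.0127,-0.0716,0,0,0,0;-0.0127,-0.0716,0,0,0,0;-0.0127,-0.0716,0,0,0,0;-0.0127,-0.0716,0,0,0,0' | python3 drive.py
python3 - <<'E'
from h import *
from plant import r, eyes
plan([.558,-.2525,.24])
v=[]
for n,(u0,v0,w,h) in (('wrist',(260,140,120,100)),('side',(370,180,80,100)),('top',(360,150,90,80))):
    c=eyes.capture(n);np.savez('/tmp/h_'+n,**c);v.append(cv2.resize(c['frame'][v0:v0+h,u0:u0+w,::-1],(260,int(260*h/w)) if 0 else (266,266*h//w),interpolation=cv2.INTER_CUBIC))
H=max(a.shape[0] for a in v);cv2.imwrite('pics/hov.png',np.hstack([cv2.copyMakeBorder(a,0,H-a.shape[0],0,0,0) for a in v]))
E
```

```text
time_s: 6.88
tcp_pos: [0.5455, -0.2022, 0.2392]
eef_rot: [179.9, 0.2, -176.2]
contact_force: [1.1, 1.7, -1.1]
gripper_width: 0.0217
gripper_force: 29.9
time_s: 7.38
tcp_pos: [0.5578, -0.2521, 0.239]
eef_rot: [179.9, 0.1, -176.2]
contact_force: [0.2, -0.9, -1.4]
gripper_width: 0.0219
gripper_force: 29.9
t 7.3833 tcp [ 0.5578 -0.2521  0.239 ] rot [ 1.7986e+02  1.4000e-01 -1.7618e+02] F [ 0.19 -0.88 -1.36]
y dir 93.82 shift [-0.0002 -0.0004 -0.001 ] rotvec [0. 0. 0.]
```

View pics/hov.png

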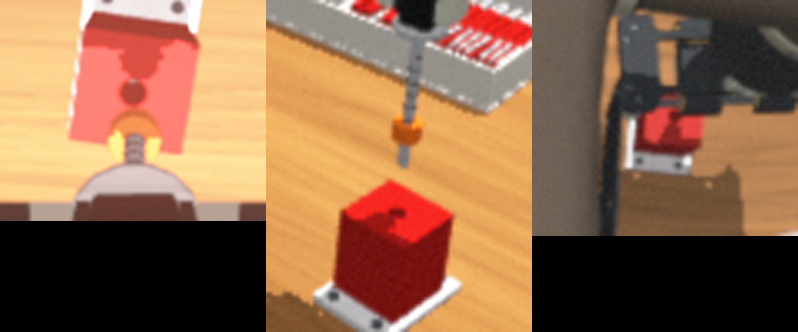

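The hover crops show the bore and rod both at u≈320 in the wrist view. In the side view the tip is at about (411.2,230.2), just above the bore at (409.7,243.5). I'll check that relative offset numerically.

Run:
```python
from h import *
S=dict(np.load('/tmp/h_side.npz'));W=dict(np.load('/tmp/h_wrist.npz'));W['fish']=1
def pr(c,p):
    q=np.linalg.inv(c['cam_to_world'])@np.r_[p,1];return q[:2]/q[2]*c['fx']+[c['cx'],c['cy']]
P=np.array([.5578,-.2521])
print('pred tip',pr(S,[*P,.117]),'bore',pr(S,[*P,.078]),'coll',pr(S,[*P,.14]))
f=S['frame'];h=cv2.cvtColor(f,cv2.COLOR_RGB2HSV)
b,l=blobs(f,(8,150,120),(18,255,255),(395,205,425,228),8);print('collar',b)
# dark bore in side
g=f[236:252,400:420].astype(int);print(g[:,:,0])
# rod columns near tip rows: saturation
print('sat');print(h[222:236,403:420,1])
print('wrist bore ray z=.078',plane(W,320,181.5,.078))
g=W['frame'][172:192,308:332,0].astype(float);w=(g<np.median(g)-60)*1.;yy,xx=np.mgrid[172:192,308:332];print((w*xx).sum()/w.sum(),(w*yy).sum()/w.sum(),w.sum())
b,l=blobs(W['frame'],(8,120,120),(25,255,255),(300,185,340,212),8);print(b)
hw=cv2.cvtColor(W['frame'],cv2.COLOR_RGB2HSV);print(hw[204:209,310:330,1])
```

```text
pred tip [411.21372769 229.91092511] bore [409.511136  243.4439661] coll [412.25443278 221.63888628]
collar [(array([408.56, 216.77]), [395, 205, 30, 23, 567])]
[[239 240 242 246 247 247 248 247 247 247 246 246 242 241 240 240 239 239
  238 239]
 [243 244 246 247 248 247 248 247 247 247 248 247 247 245 241 240 239 239
  238 239]
 [247 247 247 248 247 248 247 247 247 248 247 247 248 248 246 242 238 237
  238 239]
 [248 247 247 248 246 248 247 247 247 247 247 248 248 248 248 247 244 240
  237 237]
 [247 247 247 247 247 247 247 248 247 247 247 247 248 247 247 247 247 246
  245 239]
 [247 248 248 247 248 248 247 246 243 242 245 246 247 248 247 247 247 247
  247 247]
 [247 247 247 247 247 247 242 230 211 207 216 235 246 247 247 247 248 248
  247 247]
 [247 247 242 239 240 239 218 152 135 139 139 179 239 247 247 247 247 248
  249 248]
 [240 238 187 176 172 178 190 140 132 127 127 152 235 247 247 247 247 247
  247 248]
 [189 175 159 159 157 162 161 147 164 177 176 199 241 247 247 247 247 247
  248 248]
 [159 160 159 157 159 160 157 154 179 241 244 245 247 248 248 248 247 247
  247 248]
 [15
[... 1302 characters left out ...]
9 162 152 148 154 153 151 149 152 153 158 157]
 [153 166 187 213 221 215 203 181 166 153 151 152 151 150 155 152 155]]
wrist bore ray z=.078 [ 0.55953893 -0.25141124  0.078     ]
319.62666666666667 181.49333333333334 75.0
[(array([320.57, 198.2 ]), [306, 190, 27, 22, 271])]
[[109 107 106 106 109 120 118  70  69  67  69  71  66  57  75 130 138 115
  107 110]
 [108 107 106 107 113 125 121  67  65  61  63  60  59  58  91 134 128 112
  108 109]
 [112 107 108 106 111 123 122  60  56  54  54  54  51  53 102 132 119 112
  109 110]
 [117 108 107 108 111 121 113  54  58  60  60  57  53  50  92 129 121 112
  110 111]
 [120 111 107 109 117 126 104  58  62  68  71  64  58  51  79 123 126 114
  110 112]]
```

Tip and bore line up to within about 0.5 mm, so I'll lower the rod in stages.

Scaled: 0.042 m / 0.75 = 0.056, 0.04 m / 0.75 = 0.0533.

```bash
echo '0,0,0.016,0,0,0;0,0,0.032,0,0,0;0,0,0.0453,0,0,0;0,0,0.048,0,0,0;0,0,0.0507,0,0,0;0,0,0.0533,0,0,0;0,0,0.056,0,0,0;0,0,0.056,0,0,0;0,0,0.056,0,0,0' | python3 drive.py
echo '0,0,0.0027,0,0,0;0,0,0.0053,0,0,0;0,0,0.008,0,0,0;0,0,0.0107,0,0,0;0,0,0.0107,0,0,0;0,0,0.0107,0,0,0' | python3 drive.py
```

```text
time_s: 8.28
tcp_pos: [0.5581, -0.2527, 0.1974]
eef_rot: [179.9, 0.2, -176.2]
contact_force: [0.2, 0.0, -1.3]
gripper_width: 0.0219
gripper_force: 29.9
time_s: 8.78
tcp_pos: [0.5579, -0.2526, 0.1889]
eef_rot: [179.9, 0.1, -176.2]
contact_force: [0.5, -0.2, -1.5]
gripper_width: 0.0221
gripper_force: 29.9
```

Scaled: 0.02 m / 0.75 = 0.0267, 0.018 m / 0.75 = 0.024.

```bash
echo '0,0,0.004,0,0,0;0,0,0.008,0,0,0;0,0,0.012,0,0,0;0,0,0.016,0,0,0;0,0,0.02,0,0,0;0,0,0.024,0,0,0;0,0,0.0267,0,0,0;0,0,0.0267,0,0,0' | python3 drive.py
echo '0,0,0.0013,0,0,0;0,0,0.0027,0,0,0;0,0,0.004,0,0,0;0,0,0.004,0,0,0' | python3 drive.py
```

```text
time_s: 9.45
tcp_pos: [0.5579, -0.2526, 0.1687]
eef_rot: [179.9, 0.1, -176.2]
contact_force: [-0.3, 1.0, -2.1]
gripper_width: 0.0218
gripper_force: 29.9
time_s: 9.78
tcp_pos: [0.558, -0.2526, 0.1661]
eef_rot: [179.9, 0.2, -176.2]
contact_force: [-0.7, -0.2, -2.1]
gripper_width: 0.0217
gripper_force: 29.9
```

The force shows no sign of the collar yet, so I'll look.

Run:
```python
from h import *
from plant import r, eyes
s=eyes.capture('side');w=eyes.capture('wrist')
a=cv2.resize(s['frame'][200:280,370:450,::-1],(400,400),interpolation=cv2.INTER_CUBIC);b=cv2.resize(w['frame'][150:230,280:360,::-1],(400,400),interpolation=cv2.INTER_CUBIC)
cv2.imwrite('pics/in.png',np.hstack([a,b]))
```

```text
(no output)
```

View pics/in.png

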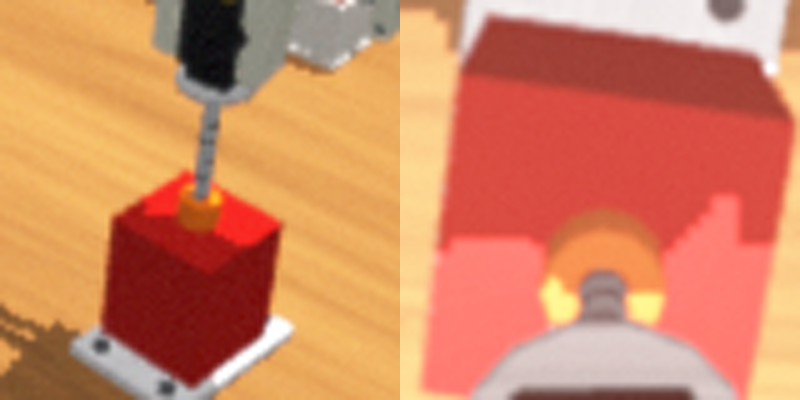

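The collar sits flat on the nest top in both views and the rod is inside the bore. I'll continue down slowly.

Scaled: 0.003 m / 0.75 = 0.004, 0.002 m / 0.75 = 0.0027.

```bash
for i in 1 2 3; do echo '0,0,0.0013,0,0,0;0,0,0.0027,0,0,0;0,0,0.004,0,0,0' | python3 drive.py | egrep 'tcp|contact'; done
```

```text
tcp_pos: [0.5581, -0.2526, 0.1632]
contact_force: [-0.8, 0.7, 0.6]
tcp_pos: [0.5581, -0.2526, 0.1601]
contact_force: [-0.7, -0.2, 0.3]
tcp_pos: [0.5581, -0.2526, 0.157]
contact_force: [-0.9, 0.5, 0.4]
```

```bash
f(){ awk -F'[],]' '/contact/{exit !($3+0>3)}' /tmp/o; }
echo '0,0,0.0013,0,0,0;0,0,0.0027,0,0,0;0,0,0.004,0,0,0' | python3 drive.py >/tmp/o; egrep 'tcp|cont' /tmp/o
f || { echo '0,0,0.0013,0,0,0;0,0,0.0027,0,0,0;0,0,0.004,0,0,0' | python3 drive.py >/tmp/o; egrep 'tcp|cont' /tmp/o; }
f || { echo '0,0,0.0013,0,0,0;0,0,0.0027,0,0,0;0,0,0.004,0,0,0' | python3 drive.py >/tmp/o; egrep 'tcp|cont' /tmp/o; }
f || { echo '0,0,0.0013,0,0,0;0,0,0.0027,0,0,0;0,0,0.004,0,0,0' | python3 drive.py >/tmp/o; egrep 'tcp|cont' /tmp/o; }
f || { echo '0,0,0.0013,0,0,0;0,0,0.0027,0,0,0;0,0,0.004,0,0,0' | python3 drive.py >/tmp/o; egrep 'tcp|cont' /tmp/o; }
```

```text
tcp_pos: [0.5581, -0.2526, 0.1541]
contact_force: [-1.2, 0.6, 0.4]
tcp_pos: [0.5581, -0.2526, 0.1511]
contact_force: [-0.3, -0.0, 0.8]
tcp_pos: [0.5583, -0.2527, 0.1484]
contact_force: [-1.0, 1.5, 8.0]
```

The floor is felt at TCP z 0.1484, with the force jumping to 8 N. I'll hold.

Scaled: 0.0003 m / 0.75 = 0.0004.

```bash
echo '0,0,0.0004,0,0,0;0,0,0.0004,0,0,0;0,0,0.0004,0,0,0;0,0,0.0004,0,0,0;0,0,0.0004,0,0,0;0,0,0.0004,0,0,0;0,0,0.0004,0,0,0;0,0,0.0004,0,0,0;0,0,0.0004,0,0,0;0,0,0.0004,0,0,0;0,0,0.0004,0,0,0;0,0,0.0004,0,0,0' | python3 drive.py
for i in 1 2; do echo '0,0,0,0,0,0;0,0,0,0,0,0;0,0,0,0,0,0;0,0,0,0,0,0;0,0,0,0,0,0;0,0,0,0,0,0;0,0,0,0,0,0;0,0,0,0,0,0;0,0,0,0,0,0;0,0,0,0,0,0;0,0,0,0,0,0;0,0,0,0,0,0' | python3 drive.py; done
```

```text
time_s: 12.38
tcp_pos: [0.5583, -0.2527, 0.1484]
eef_rot: [179.9, 0.2, -176.2]
contact_force: [-1.5, 1.2, 5.0]
gripper_width: 0.0223
gripper_force: 29.9
time_s: 13.38
tcp_pos: [0.5583, -0.2527, 0.1484]
eef_rot: [179.9, 0.2, -176.2]
contact_force: [-2.1, 0.9, 5.9]
gripper_width: 0.022
gripper_force: 29.9
time_s: 14.38
tcp_pos: [0.5583, -0.2527, 0.1484]
eef_rot: [179.9, 0.2, -176.2]
contact_force: [-2.5, 1.1, 5.0]
gripper_width: 0.0219
gripper_force: 29.9
```

The rod has stayed pressed at a steady 5 N or so for 3 s, at a depth of about 52 mm. I'll withdraw and go back.

Scaled: -0.092 m / 0.75 = -0.1227, -0.08 m / 0.75 = -0.1067.

```bash
echo '0,0,-0.0067,0,0,0;0,0,-0.0187,0,0,0;0,0,-0.032,0,0,0;0,0,-0.0453,0,0,0;0,0,-0.0587,0,0,0;0,0,-0.072,0,0,0;0,0,-0.088,0,0,0;0,0,-0.1067,0,0,0;0,0,-0.1227,0,0,0;0,0,-0.1227,0,0,0;0,0,-0.1227,0,0,0' | python3 drive.py
python3 -c "
from h import *
plan([.4618,.1458,.24],93.8)"
```

```text
time_s: 15.3
tcp_pos: [0.5583, -0.2527, 0.2408]
eef_rot: [179.9, 0.3, -176.2]
contact_force: [-0.8, 0.2, -2.4]
gripper_width: 0.0219
gripper_force: 29.9
t 15.3 tcp [ 0.5583 -0.2527  0.2408] rot [ 179.89    0.27 -176.2 ] F [-0.82  0.22 -2.41]
y dir 93.8 shift [0.0698 0.404  0.0013] rotvec [0.11 0.27 0.  ]
```

Scaled: 0.404 m / 0.75 = 0.5387, 0.38 m / 0.75 = 0.5067.

```bash
echo '0.0067,0.0333,0,0,0,0;0.0147,0.084,0,0,0,0;0.024,0.1373,0,0,0,0;0.0333,0.1907,0,0,0,0;0.0427,0.244,0,0,0,0;0.052,0.2973,0,0,0,0;0.0613,0.3507,0,0,0,0;0.0707,0.404,0,0,0,0;0.08,0.4573,0,0,0,0;0.088,0.5067,0,0,0,0;0.0931,0.5387,0.0013,0,0,0;0.0931,0.5387,0.0013,0,0,0' | python3 drive.py
echo '0,0,0,0,0,0;0,0,0,0,0,0;0,0,0,0,0,0' | python3 drive.py
python3 -c "
from h import *
plan([.4618,.1458,.150],93.8)"
python3 - <<'E'
from h import *
from plant import r, eyes
s=eyes.capture('side')
cv2.imwrite('pics/back.png',cv2.resize(s['frame'][110:240,210:350,::-1],(560,520),interpolation=cv2.INTER_CUBIC))
E
```

```text
time_s: 16.3
tcp_pos: [0.4603, 0.1492, 0.2387]
eef_rot: [179.8, 0.1, -176.0]
contact_force: [-0.1, 0.4, -0.9]
gripper_width: 0.0218
gripper_force: 29.9
time_s: 16.55
tcp_pos: [0.4613, 0.1448, 0.2391]
eef_rot: [179.9, 0.1, -176.2]
contact_force: [0.3, 0.2, -0.7]
gripper_width: 0.0221
gripper_force: 29.9
t 16.55 tcp [0.4613 0.1448 0.2391] rot [ 1.7991e+02  1.1000e-01 -1.7624e+02] F [ 0.28  0.2  -0.72]
y dir 93.76 shift [-0.0004  0.0008  0.0891] rotvec [ 0.09  0.11 -0.04]
```

View pics/back.png

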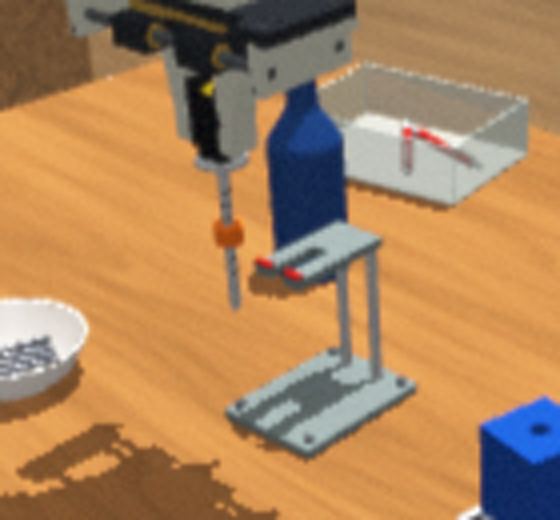

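The collar is about halfway up the rod, and the gauge is clear in front of the slot. I'll descend and slide it in.

Scaled: 0.089 m / 0.75 = 0.1187, 0.084 m / 0.75 = 0.112.

```bash
echo '0,0,0.0267,0,0,0;0,0.0011,0.06,0,0,0;0,0.0011,0.0933,0,0,0;0,0.0011,0.112,0,0,0;0,0.0011,0.1187,0,0,0;0,0.0011,0.1187,0,0,0;0,0.0011,0.1187,0,0,0;0,0.0011,0.1187,0,0,0' | python3 drive.py
python3 -c "
from h import *
plan([.5377,.1506,.150],93.8)"
```

```text
time_s: 17.27
tcp_pos: [0.4625, 0.1469, 0.1517]
eef_rot: [179.8, 0.3, -176.2]
contact_force: [-0.4, 0.2, -1.7]
gripper_width: 0.0221
gripper_force: 29.9
t 17.2667 tcp [0.4625 0.1469 0.1517] rot [ 179.83    0.26 -176.21] F [-0.4   0.2  -1.71]
y dir 93.79 shift [-0.0753 -0.0013  0.0021] rotvec [ 0.17  0.26 -0.01]
```

Scaled: -0.0753 m / 0.75 = -0.1004, -0.0013 m / 0.75 = -0.0017.

```bash
echo '0,-0.0017,0.0013,0,0,0;-0.0133,-0.0017,0.0013,0,0,0;-0.0267,-0.0017,0.0013,0,0,0;-0.04,-0.0017,0.0013,0,0,0;-0.0533,-0.0017,0.0013,0,0,0;-0.0667,-0.0017,0.0013,0,0,0;-0.08,-0.0017,0.0013,0,0,0;-0.0933,-0.0017,0.0013,0,0,0;-0.1004,-0.0017,0.0013,0,0,0;-0.1004,-0.0017,0.0013,0,0,0;-0.1004,-0.0017,0.0013,0,0,0' | python3 drive.py
python3 -c "
from h import *
plan([.5377,.1506,.142],93.8)"
```

```text
time_s: 18.18
tcp_pos: [0.5368, 0.1502, 0.1493]
eef_rot: [179.9, 0.1, -176.2]
contact_force: [0.7, -0.3, -1.7]
gripper_width: 0.0214
gripper_force: 29.9
t 18.1833 tcp [0.5368 0.1502 0.1493] rot [ 1.7990e+02  1.1000e-01 -1.7622e+02] F [ 0.72 -0.3  -1.65]
y dir 93.78 shift [-0.0009  0.0003  0.0073] rotvec [ 0.1   0.11 -0.02]
```

Scaled: 0.006 m / 0.75 = 0.008, 0.005 m / 0.75 = 0.0067.

```bash
echo '0,0,0.0027,0,0,0;0,0,0.0053,0,0,0;0,0,0.0067,0,0,0;0,0,0.008,0,0,0;0,0,0.008,0,0,0;0,0,0.008,0,0,0' | python3 drive.py | egrep 'tcp|cont'
echo '0,0,0.0007,0,0,0;0,0,0.0013,0,0,0;0,0,0.002,0,0,0;0,0,0.002,0,0,0;0,0,0.002,0,0,0' | python3 drive.py | egrep 'tcp|cont'
```

```text
tcp_pos: [0.5367, 0.1505, 0.1438]
contact_force: [0.9, 0.4, -1.3]
tcp_pos: [0.5368, 0.1504, 0.1422]
contact_force: [0.3, 0.7, -0.5]
```

Scaled: 0.001 m / 0.75 = 0.0013, 0.0005 m / 0.75 = 0.0007.

```bash
echo '0,0,0.0007,0,0,0;0,0,0.0013,0,0,0;0,0,0.0013,0,0,0;0,0,0.0013,0,0,0' | python3 drive.py | egrep 'tcp|cont'
```

```text
tcp_pos: [0.5369, 0.1505, 0.142]
contact_force: [-2.5, 0.2, 6.1]
```

It's seated, with the force at +6 N. I'll release gently, then go straight up.

Units first: shifts go in shares of 750 mm and turns go in shares of 90 degrees. So -0.0007 m / 0.75 = -0.0009, -0.0005 m / 0.75 = -0.0007.

```bash
echo '0,0,-0.0007,0,0,0;0,0,-0.0009,0,0,0' | python3 drive.py - 5 | egrep 'cont|grip'
echo '0,0,0,0,0,0;0,0,0,0,0,0;0,0,0,0,0,0;0,0,0,0,0,0;0,0,0,0,0,0;0,0,0,0,0,0;0,0,0,0,0,0;0,0,0,0,0,0;0,0,0,0,0,0;0,0,0,0,0,0' | python3 drive.py 0.086
echo '0,0,-0.0133,0,0,0;0,0,-0.04,0,0,0;0,0,-0.08,0,0,0;0,0,-0.12,0,0,0;0.04,0,-0.16,0,0,0;0.08,0,-0.16,0,0,0;0.12,0,-0.16,0,0,0;0.12,0,-0.16,0,0,0;0.12,0,-0.16,0,0,0;0.12,0,-0.16,0,0,0' | python3 drive.py
python3 - <<'E'
from h import *
from plant import r, eyes
s=eyes.capture('side');c=eyes.capture('wrist');T=eyes.capture('top')
y=blobs(s['frame'],(22,120,100),(35,255,255),(270,140,310,180),3)[0];print('spot side',y,'top',blobs(T['frame'],(22,120,100),(35,255,255),(250,170,290,220),3)[0])
cv2.imwrite('pics/end.png',cv2.resize(s['frame'][130:230,240:340,::-1],(500,500),interpolation=cv2.INTER_CUBIC))
E
```

```text
contact_force: [-1.2, -0.3, -1.1]
gripper_width: 0.0223
gripper_force: 5.0
time_s: 20.43
tcp_pos: [0.5369, 0.1504, 0.1419]
eef_rot: [179.9, 0.2, -176.2]
contact_force: [-0.1, -0.6, -0.2]
gripper_width: 0.0825
gripper_force: 0.0
time_s: 21.27
tcp_pos: [0.447, 0.1444, 0.2627]
eef_rot: [179.8, 0.2, -176.2]
contact_force: [0.6, -0.3, -0.4]
gripper_width: 0.0858
gripper_force: 0.0
spot side [(array([286.5, 156.5]), [284, 155, 6, 4, 20])] top []
```

View pics/end.png

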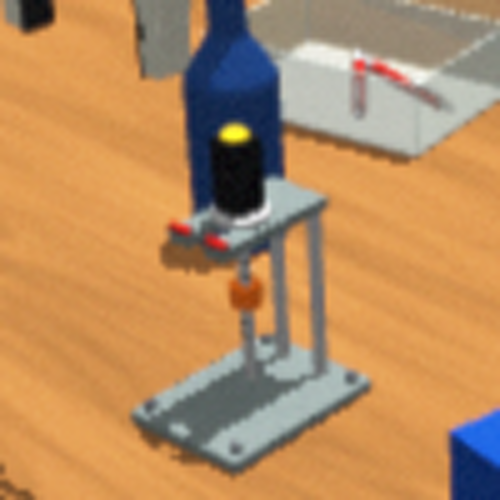

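The gauge hangs upright on the fork, with the spot back at (286.5,156.5). The collar is still high on the rod and the gripper is clear.

```bash
python3 -c "
from plant import r, eyes
print(r.close_job())"
```

```text
the job is handed in; nothing more can be done
None
```

The job is handed in: the rod bottomed out in the red nest at about 52 mm and stayed pressed there for 3 s, and the gauge now hangs upright in its stand, released, with the collar still up; hand-in returned no verdict.

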